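# Stand the finished glass panel on the easel

## Task

Take the finished stained-glass panel, the framed one with the two hanging loops, out of the slotted rack and stand it on the table easel for inspection: loops up, its bottom edge on the ledge behind the lip, about the middle, and its back leaning flat against both uprights. It is glass, so set it down gently, and leave the plain blanks in the rack and everything else on the bench where they are.

Things in the scene. Friction and masses are not known exactly. Their poses are not given: they have to be found in the camera images.
- panel: Finished stained-glass panel: flat stiff slab of foiled glass pieces in a zinc frame, 180 wide (its y) x 150 high (z) x 8 thick (x), about 0.36 kg, face and back alike. Starts upright in a slot of the wooden rack, tallest of the three sheets there. Origin: middle of its bottom edge, mid-thickness; z points to the edge with the hanging loops.
- panel_top (a point): Middle of the panel's top edge (150 mm up from its origin, same axes). Two small wire hanging loops stand 14 mm above the top edge, 70 mm either side of here; between them the edge is clear to grip.
- easel_rest: Reclined front of the wooden table easel (fixed), facing away from the robot: +x, turned up to 23 degrees. Origin: where ledge top meets the uprights' front plane, mid-width, 46 mm above the table. z runs up the uprights, leaning back 18 degrees from vertical towards the robot; x points out of the front; y along the ledge. Panel in place: origin at x = 4 mm, y = 0, z = 0, its z along this z.
- easel_ledge (a point): Middle of the easel ledge's top face, same axes as easel_rest. The ledge is 200 mm wide (y) and 26 mm deep (x = 0 to 26 mm of easel_rest), square to the uprights, so it falls gently towards them; in front of it an 8 mm high, 8 mm thick lip.
- easel_top (a point): Midway between the tops of the easel's two uprights (x = 0, y = 0, z = 105 mm of easel_rest). Uprights are 20 mm wide and 14 thick, at y = -60 and +60; a crossbar joins them 30 to 50 mm above the ledge, with nothing between them above it. Behind each a strut runs down to a foot 140 mm behind the ledge.
- rack: Wooden glass rack (fixed): 220 (x) x 150 (y) mm base, two notched rails along x at y = -55 and +55. Slots at x = -75, -25, 25, 75 mm, 11 wide, 42 deep, hold sheets upright across the rack (parallel to its y). Origin: centre of its underside, on a 12 mm thick work board (12 mm above the table); slot floor 18 mm, rail tops 60 mm above the origin.
- blank_a: Plain fused-glass blank without frame, 165 wide x 88 high x 6 mm, standing in another slot of the rack. Origin: middle of its bottom edge, z up, x across its thickness.
- blank_b: Plain fused-glass blank without frame, 145 wide x 78 high x 6 mm, standing in another slot of the rack. Origin: middle of its bottom edge, z up, x across its thickness.
- spool: Bystander: spool of solder, 54 mm across, 54 mm high, standing; origin at the centre of its underside.
- flux_jar: Bystander: white flux jar with screw cap, 60 mm across, 78 mm high, standing; origin at the centre of its underside.
- tin_lid: Bystander: red tin lid, 68 mm across, 12 mm high; origin at the centre of its underside.
- flux_brush: Bystander: thin flux brush 160 mm long, lying along its x, 11 mm high.
- pliers: Bystander: running pliers 180 mm long, lying along their x, 18 mm high.
- tile_0: Bystander: small foil-edged glass tile, 28 x 28 x 6 mm, lying flat; origin at the centre of its underside.
- tile_1: Bystander: small foil-edged glass tile, 28 x 28 x 6 mm, lying flat; origin at the centre of its underside.
- tile_2: Bystander: small foil-edged glass tile, 28 x 28 x 6 mm, lying flat; origin at the centre of its underside.

How it is judged:
By the outcome, as a careful person would: the job done as asked, in the order asked, and still so for the second after the job is handed in, with the robot touching nothing.
It also fails if it takes over 45 s, if anything falls off the work surface, if the arm or the gripper's body presses on something with over 40 N, if the wrist force passes 120 N, or if a joint passes its speed limit or range.

## Robot

A 6-joint arm with a two-finger parallel gripper is mounted at the origin on the work surface. World frame = base frame: x ahead of the robot, y to its left, z up, the work surface at z = 0. Lengths are in mm, angles in rad, forces in N, time in s.
With the tool pointing down it reaches from about 350 to 875 mm from the base axis. Payload 4.2 kg.
Tool frame: the origin (TCP) lies between the finger pads; the fingertips stand 17 mm ahead of it and the grasp point (between the pads) lies 2 mm behind it; z points along the fingers, y is the line along which they close (so a half turn about z gives the same grasp; the last joint's range is limited). The gripper opens to 85 mm and grips with 20 to 120 N. Pads are 22 mm wide; open, the fingers measure 114 mm over their backs; the gripper's body (76 mm by 85 mm) begins 54 mm behind the grasp point. The pads swing forward as they close: fully open they stand 13 mm farther back than shut.
Start: joints at [1.52, 0.385, 0.008, 0, -1.194, -0.259], TCP at [190.51, 595.235, 248.312] pointing down, gripper open.
Joint ranges: [-3.14, 3.14], [-1.21, 2.06], [-1.07, 1.41], [-3.16, 2.05], [-2.99, -0.16], [-3.1, 3.1]. Speed limits (rad/s): [2.79, 2.79, 3.14, 3.14, 3.14, 3.14].

## Interface

Orientations are given as a unit quaternion [x, y, z, w].
In Python, from bench import arm gives the robot as it stands.
- The arm moves only by the shell command python3 jog.py 'ROWS' [OPENING]. ROWS is a JSON object with one list for each field, all of the same length, 1 to 10, a row being the entries at one place: sx, sy, sz (the shift in a scale on which 1.0 is 600 mm), ax, ay, az (a rotation vector in fractions of the full range, 1 being 4 rad); each row is the pose to reach, as a shift and turn from the pose commanded when the command began, along the tool's axes at that moment; what a row does not reach only later rows make up. A row lasts 1/10 s, in which the tool goes at most 50 mm and 0.15 rad, less where a joint would pass 70% of its speed; a pose out of reach is approached as far as the arm can. OPENING is the finger opening in mm, set as the command begins (- or left out keeps the last). The fingers move at their own pace and stop on an object; the grip force is fixed at half the most. Time passes only in rows, so rows that do not move let the fingers close. It prints the time, the measured TCP pose, the force, the opening and the grip force at its end. No shift or turn number may pass 1 either way. Input that does not fit is refused with a message, and nothing moves.
- arm.read_state(): the state, without advancing time (a new reading comes with each control period).
- arm.get_image(name): name is "scene" or "top" or "wrist"; returns the picture (400x640x3 uint8, blue, green, red); there is no depth.
- arm.get_calibration(name): a dict with "K" (3x3 intrinsics, pixels), "D" ([k1, k2, p1, p2, k3] as OpenCV has them; the pictures are not rectified), "rvec" (rotation vector, rad) and "tvec" (3), from world to camera coordinates, as OpenCV has them. Camera axes: x right, y down, z forward; pixel columns grow to the right and rows downward; lengths in mm; the calibration is good to about 2 mm. A picture is of the moment at which its call begins: read the wrist's pose just before it. get_calibration takes no time and is no camera call; for the wrist camera it gives the pose at the moment of the call.
- arm.job_done(): hands the job in; it is judged then, once.
The state is a dict: "clock": time; "joints": joint angles; "joint_vel": joint speeds; "joint_efforts": joint torques, N m; "position": TCP position; "ee_rot": TCP orientation; "contact_force": force on the tool from outside, world axes, zero at the start; "wrist_torque": the same for the moment, N m; "gripper_width": finger opening in mm; "grasp_force": force on a finger pad.
Only numpy, scipy, OpenCV 4.12 (cv2) and the standard library are available. Lean on these libraries where they do the work, as an engineer would, in place of code of your own. Each camera call takes 0.05 s, during which the arm holds its last target. There are 200 camera calls.

## Working session

There is one attempt and no reset: what is moved stays moved. The work goes in short steps, Python scripts to look and compute and a shell command to move; the robot and the scene stay as the last step left them, time stands still between calls to the robot, and variables do not carry over. Pictures are saved under pics/ and viewed, at most 10 in all, crops included, and the job is handed in when it is done.

```bash
ls; mkdir -p pics
python3 - <<'E'
from bench import arm
import cv2
s=arm.read_state();print(s)
for n in("scene","top"):
    cv2.imwrite(f"pics/{n}0.png",arm.get_image(n)); c=arm.get_calibration(n);print(n,c)
E
```

```text
bench.py
jog.py
pics
{'clock': 0.0, 'joints': array([ 1.51953769e+00,  3.85561864e-01,  6.61012728e-03, -4.91964441e-04,
       -1.19398949e+00, -2.58602515e-01]), 'joint_vel': array([-9.89688154e-04, -1.89961300e-03,  6.15575300e-05, -7.40825347e-04,
       -1.75468045e-03,  4.16999231e-04]), 'joint_efforts': array([ 8.22813399e-04, -3.92288840e+01,  1.88407338e+01,  4.18618083e+00,
       -4.55533256e-03,  7.04257474e-06]), 'position': array([190.3926798 , 594.7169991 , 247.21323552]), 'ee_rot': array([ 9.88007643e-01, -1.54401083e-01, -1.16416326e-04,  1.09035364e-03]), 'contact_force': array([-0.04329221, -0.18728752,  0.35035818]), 'wrist_torque': array([ 0.02984346, -0.00541267, -0.01235226]), 'grasp_force': 0.0, 'gripper_width': 85.54569797717406}
scene {'K': array([[460.15113643,   0.        , 320.96081245],
       [  0.        , 460.15113643, 194.11923466],
       [  0.        ,   0.        ,   1.        ]]), 'D': array([-0.10239757,  0.        ,  0.        ,  0.        ,  0.        ]), 'rvec': array([ 1.4017837 ,  2.3756776 , -0.70100892]), 'tvec': array([ 266.46403696, -365.19617645, 1232.10420326])}
top {'K': array([[380.92371507,   0.        , 316.56383076],
       [  0.        , 380.92371507, 206.75925221],
       [  0.        ,   0.        ,   1.        ]]), 'D': array([0.01733544, 0.        , 0.        , 0.        , 0.        ]), 'rvec': array([ 2.16673426, -2.15689092,  0.11509508]), 'tvec': array([ -9.52668402, 576.27622957, 860.96571328])}
```

View pics/scene0.png

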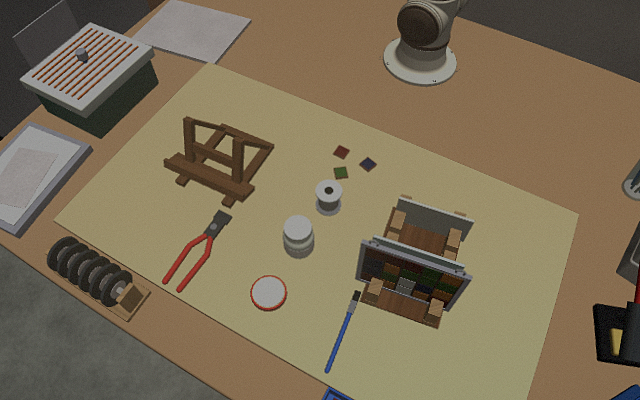

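View pics/top0.png

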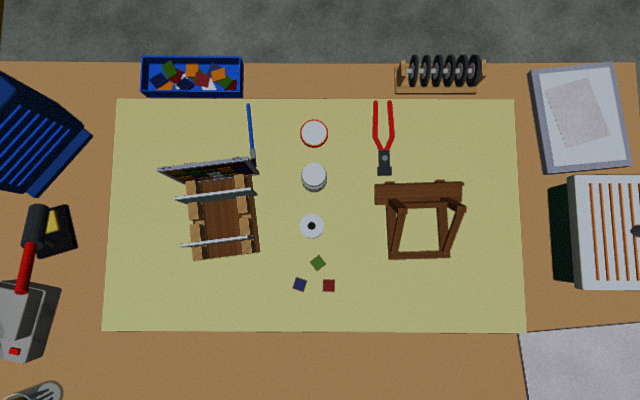

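Scene view: the panel is in the front slot, top edge about (362,242)–(469,277), and the easel is on the left at (165–272, 118–205). In the top view the panel's top edge runs (160,170)–(257,158), and the easel ledge is at (375–462, 183–205).

```bash
cat > h.py <<'E'
import numpy as np, cv2
from scipy.spatial.transform import Rotation as R
from scipy.optimize import least_squares
def ray(c,p):
    Rm=cv2.Rodrigues(c["rvec"])[0]
    u=cv2.undistortPoints(np.array([[p]],float),c["K"],c["D"])[0,0]
    d=Rm.T@np.array([u[0],u[1],1]); return -Rm.T@c["tvec"], d/np.linalg.norm(d)
def tri(obs):
    A=np.zeros((3,3));b=np.zeros(3);L=[]
    for c,p in obs:
        o,d=ray(c,p);P=np.eye(3)-np.outer(d,d);A+=P;b+=P@o;L.append((o,P))
    X=np.linalg.solve(A,b);return X,max(np.linalg.norm(P@(X-o)) for o,P in L)
def proj(c,X): return cv2.projectPoints(np.atleast_2d(np.array(X,float)),c["rvec"],c["tvec"],c["K"],c["D"])[0][:,0]
E
python3 - <<'E'
from bench import arm
from h import *
S=arm.get_calibration("scene");T=arm.get_calibration("top")
np.set_printoptions(precision=1,suppress=True)
for n,s,t in [("panel topR(+y)",(469,276),(159,170)),("panel top -y",(362,242),(257,158)),("spool c",(328,191),(312,226)),("easel L upr top",(240,139),(389,203)),("R upr",(188,119),(453,203)),("ledge lip L",(250,195),(375,190)),("ledge lip R",(166,161),(463,184))]:
    print(n,*tri([(S,s),(T,t)]))
cv2.imwrite("pics/z1.png",np.vstack([cv2.resize(arm.get_image("scene")[100:210,155:285],None,fx=4,fy=4,interpolation=3)[:300],]))
c=arm.get_calibration("wrist");Rm=cv2.Rodrigues(c["rvec"])[0]
s=arm.read_state();Rt=R.from_quat(s["ee_rot"]).as_matrix()
print("cam in tool",Rt.T@(-Rm.T@c["tvec"]-s["position"]),"\n",Rt.T@Rm.T,"\n",Rt,c["K"])
E
```

```text
panel topR(+y) [632.6 305.1 175.1] 0.5294243822291905
panel top -y [657.3 122.3 162.4] 9.170454338006621
spool c [529.7   3.1  55.8] 0.011832078079684153
easel L upr top [ 572.  -156.4  169.5] 5.936321032292555
R upr [ 573. -285.  158.] 3.962336131098923
ledge lip L [ 612.  -137.7   47.7] 4.571561191929224
ledge lip R [ 627.5 -342.    49.8] 2.0061875771849054
cam in tool [  85.4   -0.  -125.2] 
 [[ 0.  -0.9 -0.3]
 [ 1.   0.   0. ]
 [-0.  -0.3  0.9]] 
 [[ 1.  -0.3 -0. ]
 [-0.3 -1.  -0. ]
 [ 0.   0.  -1. ]] [[306.2   0.  315.9]
 [  0.  306.2 198.9]
 [  0.    0.    1. ]]
```

The rows are not in the units I measure in: shifts go in shares of 600 mm and turns go in shares of 4 rad. I convert before sending: 480 mm / 600 = 0.8, 135 mm / 600 = 0.225, 1.126 rad / 4 = 0.2815.

```bash
python3 jog.py '{"sx": [0.08,0.16,0.24,0.32,0.4,0.48,0.56,0.64,0.72,0.8],"sy": [0.0225,0.045,0.0675,0.09,0.1125,0.135,0.1575,0.18,0.2025,0.225],"sz": [-0.01,-0.02,-0.03,-0.04,-0.05,-0.06,-0.07,-0.08,-0.09,-0.1],"ax": [0,0,0,0,0,0,0,0,0,0],"ay": [0,0,0,0,0,0,0,0,0,0],"az": [0.0282,0.0563,0.0845,0.1125,0.1408,0.169,0.197,0.225,0.2533,0.2815]}' 40
cat > snap.py <<'E'
import sys,json,cv2,numpy as np
from bench import arm
n=sys.argv[1];c=arm.get_calibration("wrist");im=arm.get_image("wrist")
cv2.imwrite(f"pics/{n}.png",im);np.savez(f"pics/{n}.npz",**c);print(arm.read_state()["position"])
E
python3 snap.py w1
```

```text
clock: 1.15
position: [606.0, 320.1, 307.9]
ee_rot: [0.752, -0.66, -0.0, 0.0]
contact_force: [0.1, 0.8, -0.5]
gripper_width: 40.0
grasp_force: 0.0
[611.65857465 315.50167371 308.06601955]
```

Converted, 124 mm / 600 = 0.2067, 82 mm / 600 = 0.1367.

```bash
python3 jog.py '{"sx": [0,0],"sy": [0,0],"sz": [0,0],"ax": [0,0],"ay": [0,0],"az": [0,0]}'; python3 snap.py w1; python3 jog.py '{"sx": [0.0683,0.1367,0.2067,0.2067,0.2067],"sy": [-0.0133,-0.025,-0.0367,-0.0367,-0.0367],"sz": [0,0,0,0,0],"ax": [0,0,0,0,0],"ay": [0,0,0,0,0],"az": [0,0,0,0,0]}'; python3 snap.py w2
python3 - <<'E'
import cv2
a=cv2.imread('pics/w1.png');b=cv2.imread('pics/w2.png')
cv2.imwrite('pics/v1.png',cv2.resize(a,None,fx=1.25,fy=1.25));cv2.imwrite('pics/v2.png',cv2.resize(b,None,fx=1.25,fy=1.25))
E
```

```text
clock: 1.4
position: [604.5, 321.2, 307.2]
ee_rot: [0.753, -0.658, -0.0, 0.001]
contact_force: [0.9, 0.8, 0.2]
gripper_width: 40.0
grasp_force: 0.0
[604.00608688 321.86510058 307.480308  ]
clock: 1.95
position: [642.5, 202.0, 308.3]
ee_rot: [0.753, -0.658, -0.0, -0.0]
contact_force: [-0.1, -0.7, -0.1]
gripper_width: 40.0
grasp_force: 0.0
[642.36908777 202.81201404 308.17315542]
```

View pics/v1.png

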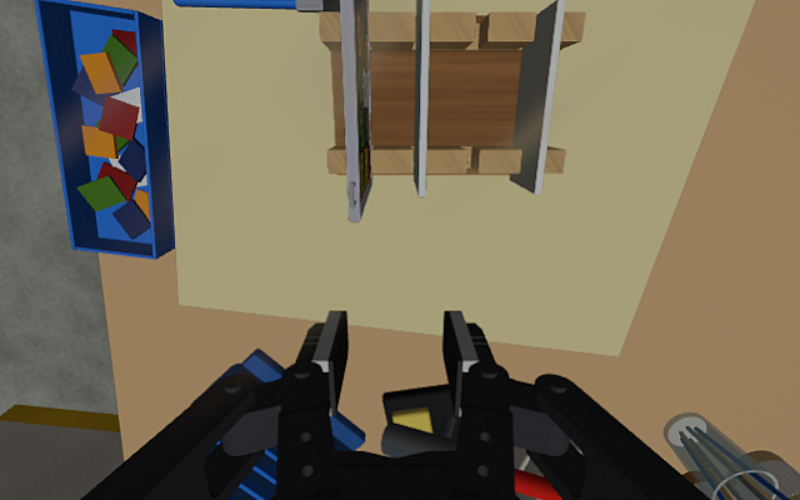

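View pics/v2.png

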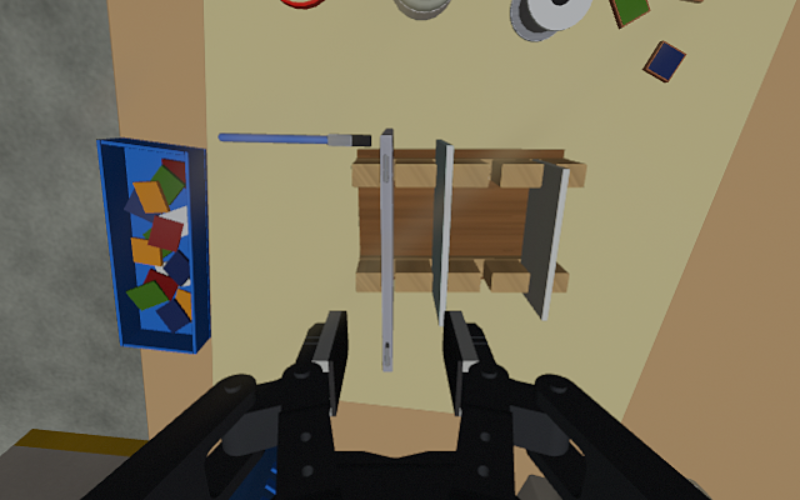

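Wrist views: in v2 the panel's top edge runs vertically from (387,135) to (387,371), with loops near (386,165) and (387,350). In v1 its +y end is at (355,220). The panel is parallel to the tool's x.

Run:
```python
from bench import arm
from h import *
np.set_printoptions(precision=1,suppress=True)
a=dict(np.load("pics/w1.npz"));b=dict(np.load("pics/w2.npz"))
q=lambda x,y:(x/1.25,y/1.25)
T=arm.get_calibration("top")
P,e=tri([(a,q(355,220)),(b,q(387,371))]);print("+y end",P,e)
for z in (176,180,184):
    for p in ((387,135),(387,371)):
        o,d=ray(b,q(*p));print(z,o+d*(z-o[2])/d[2])
# tool TCP in view
s=arm.read_state();Rt=R.from_quat(s["ee_rot"]).as_matrix()
print(Rt,s["position"])
```

```text
+y end [634.5 307.1 179.5] 0.34340950128263986
176 [657.9 130.1 176. ]
176 [634.5 309.8 176. ]
180 [657.9 129.9 180. ]
180 [634.8 306.8 180. ]
184 [657.8 129.7 184. ]
184 [635.2 303.9 184. ]
[[ 0.1 -1.  -0. ]
 [-1.  -0.1  0. ]
 [-0.   0.  -1. ]] [642.4 202.8 308.2]
```

Converted, 143 mm / 600 = 0.2383, -5.7 mm / 600 = -0.0095.

```bash
python3 jog.py '{"sx": [-0.025,-0.025,-0.025,-0.025,-0.025,-0.025,-0.025,-0.025,-0.025],"sy": [-0.0095,-0.0095,-0.0095,-0.0095,-0.0095,-0.0095,-0.0095,-0.0095,-0.0095],"sz": [0,0.0667,0.125,0.175,0.2083,0.2283,0.2383,0.2383,0.2383],"ax": [0,0,0,0,0,0,0,0,0],"ay": [0,0,0,0,0,0,0,0,0],"az": [0,0,0,0,0,0,0,0,0]}'; python3 snap.py w3;  python3 -c "
import cv2;cv2.imwrite('pics/v3.png',cv2.resize(cv2.imread('pics/w3.png'),None,fx=1.25,fy=1.25))"
```

```text
clock: 2.9
position: [647.4, 218.1, 166.3]
ee_rot: [0.753, -0.658, 0.001, -0.001]
contact_force: [0.5, -0.1, -0.3]
gripper_width: 40.0
grasp_force: 0.0
[647.48613106 217.86934202 166.59405398]
```

View pics/v3.png

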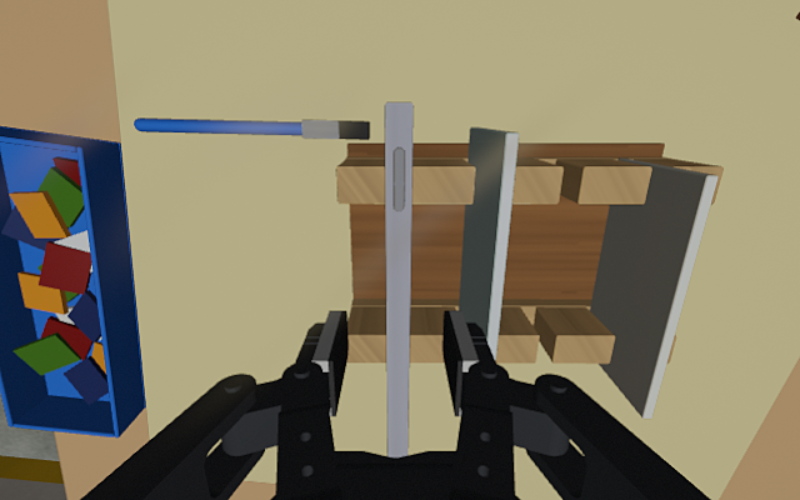

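The panel (x≈398) sits midway between the fingers (345 and 447), square to them. Closing the gripper, then lifting straight up.

Converted, -165 mm / 600 = -0.275, -155 mm / 600 = -0.2583.

```bash
python3 jog.py '{"sx": [0,0,0,0,0,0,0,0],"sy": [0,0,0,0,0,0,0,0],"sz": [0,0,0,0,0,0,0,0],"ax": [0,0,0,0,0,0,0,0],"ay": [0,0,0,0,0,0,0,0],"az": [0,0,0,0,0,0,0,0]}' 4; python3 jog.py '{"sx": [0,0,0,0,0,0,0,0,0,0],"sy": [0,0,0,0,0,0,0,0,0,0],"sz": [-0.0083,-0.025,-0.05,-0.0833,-0.125,-0.1667,-0.2167,-0.2583,-0.275,-0.275],"ax": [0,0,0,0,0,0,0,0,0,0],"ay": [0,0,0,0,0,0,0,0,0,0],"az": [0,0,0,0,0,0,0,0,0,0]}'
```

```text
clock: 3.75
position: [647.2, 217.3, 166.0]
ee_rot: [0.753, -0.658, 0.0, -0.001]
contact_force: [-1.3, 0.2, 5.2]
gripper_width: 7.0
grasp_force: 60.2
clock: 4.75
position: [646.8, 217.4, 330.9]
ee_rot: [0.753, -0.658, -0.0, -0.001]
contact_force: [0.7, -0.5, -4.2]
gripper_width: 7.5
grasp_force: 58.9
```

Converted, 374 mm / 600 = 0.6233, 45.6 mm / 600 = 0.076.

```bash
python3 jog.py '{"sx": [0.0333,0.1,0.18,0.26,0.34,0.42,0.5,0.575,0.6167,0.6233],"sy": [0.004,0.012,0.0217,0.0317,0.0412,0.0508,0.0605,0.07,0.075,0.076],"sz": [0,0,0,0,0,0,0,0,0,0],"ax": [0,0,0,0,0,0,0,0,0,0],"ay": [0,0,0,0,0,0,0,0,0,0],"az": [0,0,0,0,0,0,0,0,0,0]}'; python3 jog.py '{"sx": [0,0,0],"sy": [0,0,0],"sz": [0,0,0],"ax": [0,0,0],"ay": [0,0,0],"az": [0,0,0]}'; python3 snap.py e1;  python3 jog.py '{"sx": [0.0333,0.0833,0.1333,0.15,0.15,0.15,0.15],"sy": [0.004,0.01,0.0162,0.0183,0.0183,0.0183,0.0183],"sz": [0,0,0,0,0,0,0],"ax": [0,0,0,0,0,0,0],"ay": [0,0,0,0,0,0,0],"az": [0,0,0,0,0,0,0]}'; python3 snap.py e2
python3 - <<'E'
import cv2
for n in "12": cv2.imwrite(f'pics/ve{n}.png',cv2.resize(cv2.imread(f'pics/e{n}.png'),None,fx=1.25,fy=1.25,interpolation=3))
E
```

```text
clock: 5.75
position: [650.3, -163.5, 327.0]
ee_rot: [0.751, -0.66, -0.002, 0.002]
contact_force: [-0.4, 0.8, -4.7]
gripper_width: 7.0
grasp_force: 58.8
clock: 6.05
position: [651.9, -158.2, 329.6]
ee_rot: [0.754, -0.657, -0.0, 0.0]
contact_force: [-0.1, -0.1, -4.6]
gripper_width: 7.2
grasp_force: 58.8
[ 651.96550386 -158.16527178  329.84758352]
clock: 6.8
position: [653.4, -248.6, 330.2]
ee_rot: [0.754, -0.657, -0.0, -0.0]
contact_force: [-0.1, 0.9, -5.0]
gripper_width: 7.2
grasp_force: 58.8
[ 653.37439907 -248.72008177  330.29251822]
```

View pics/ve1.png

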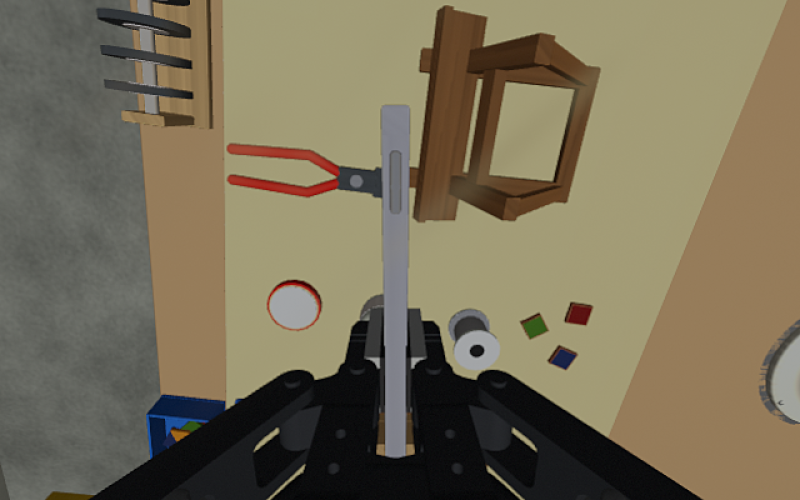

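View pics/ve2.png

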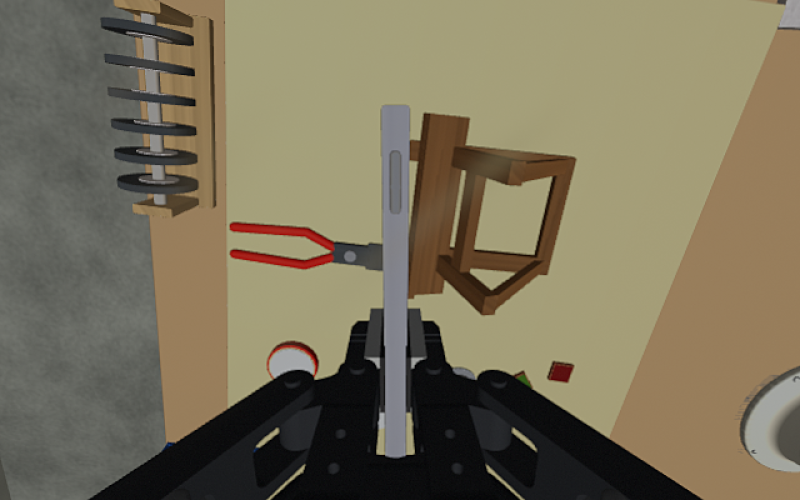

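In e1 the ledge runs from (446,7)–(487,15) to (415,220)–(457,220) with upright tops near (543,35) and (510,215); e2 shows the same shifted to (425,113)…(412,296). I'll zoom in for precise corners.

Run:
```python
import cv2,numpy as np
from bench import arm
def crop(im,x0,y0,w,h,W,H):
    c=im[y0:y0+h,x0:x0+w].astype(float);c=(255*(c/255)**.55).astype(np.uint8)
    c=cv2.resize(c,(W,H),interpolation=3)
    for k in range(0,w,10):
        cv2.line(c,(k*W//w,0),(k*W//w,10 if (x0+k)%50==0 else 4),(255,255,255),1)
    for k in range(0,h,10): cv2.line(c,(0,k*H//h),(10 if (y0+k)%50==0 else 4,k*H//h),(255,255,255),1)
    return c
e1=cv2.imread('pics/e1.png');e2=cv2.imread('pics/e2.png');sc=cv2.imread('pics/scene0.png');tp=cv2.imread('pics/top0.png')
a=np.hstack([crop(e1,330,0,160,180,320,360),crop(e2,320,80,160,180,320,360)])
a=np.hstack([crop(e1,330,0,160,180,400,450)[:,:],crop(e2,320,80,160,180,400,450)])
cv2.imwrite('pics/c1.png',a)
cv2.imwrite('pics/c2.png',np.hstack([crop(sc,160,110,120,100,480,400),crop(tp,370,175,100,90,320,288).copy() if 0 else crop(tp,370,170,80+0,100,320,400)]))
```

```text
(no output)
```

View pics/c1.png

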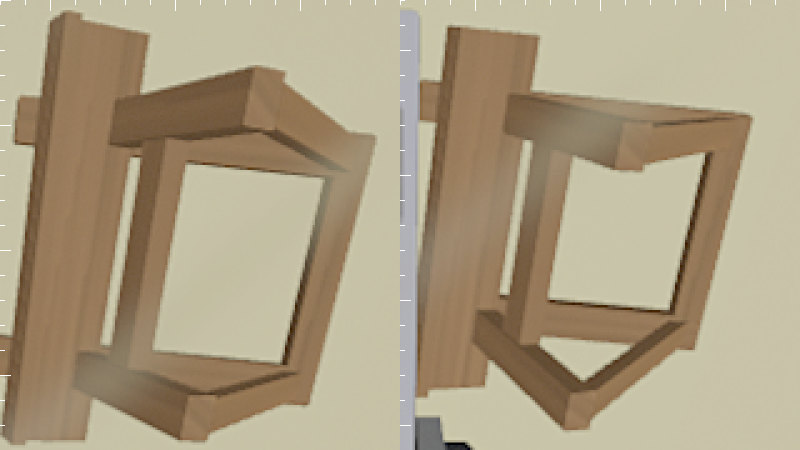

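```bash
cat > fit.py <<'E'
from bench import arm
from h import *
np.set_printoptions(precision=2,suppress=True)
C=[dict(np.load("pics/e1.npz")),dict(np.load("pics/e2.npz"))]
ob=[(0,-70,105,258,67),(0,-50,105,243,127),(0,50,105,187,395),(0,70,105,180,438),(0,-70,0,115,100),(0,-50,0,112,146),(0,50,0,79,350),(0,70,0,75,383),
(1,-70,105,626,121),(1,-50,105,614,168),(1,50,105,570,393),(1,70,105,565,430),(1,-70,0,507,94),(1,-50,0,505,134),(1,50,0,475,310),(1,70,0,474,345)]
def P(p,tilt):return R.from_euler("ZY",[p[3],-tilt]).as_matrix()
def res(p,tilt=None):
    M=P(p,np.radians(18) if len(p)==4 else p[4]);r=[]
    for i,y,z,u,v in ob:
        px=proj(C[i],M@[0,y,z]+p[:3])[0]
        o=np.array([330+u/2.5,v/2.5] if i==0 else [320+(u-400)/2.5,80+v/2.5]);r+=list(px-o)
    return np.array(r)
for x0 in ([590,-230,46,.08],[590,-230,46,.08,.3]):
    s=least_squares(res,x0,x_scale=[10,10,10,.1]+[.1]*(len(x0)-4),loss="soft_l1");print(s.x,np.abs(s.fun).max());print(res(s.x).reshape(-1,2).T)
s=least_squares(res,[590,-230,46,.08],x_scale=[10,10,10,.1],loss="soft_l1");p=s.x
np.save("easel.npy",p)
M=P(p,np.radians(18))
# panel-in-tool: tool z=-panel z, tool x=-panel y, tool y=-panel x... 
st=arm.read_state();Rt=R.from_quat(st["ee_rot"]).as_matrix();print("tool",st["position"],Rt)
E
python3 fit.py
```

```text
[ 597.46 -241.34   43.37    0.03] 1.8224414129979323
[[-0.65  0.4   1.23  0.25  0.16 -1.36 -0.46 -1.08 -0.07  0.75  0.71 -0.42
   0.69 -0.82  0.66 -0.86]
 [-0.32  0.11 -0.3   1.24  0.31  0.03  0.22  1.82 -0.05  1.06 -0.72  0.16
  -0.27 -0.76 -0.57 -1.69]]
[ 596.94 -241.39   43.6     0.03    0.3 ] 1.8719879706509346
[[-0.9   0.15  0.96 -0.02  0.63 -0.9  -0.04 -0.68 -0.33  0.48  0.44 -0.69
   1.12 -0.4   1.04 -0.49]
 [-0.54 -0.06 -0.27  1.3   0.3   0.03  0.26  1.87 -0.07  1.08 -0.57  0.33
  -0.23 -0.72 -0.5  -1.62]]
tool [ 653.37 -248.72  330.29] [[ 0.14 -0.99  0.  ]
 [-0.99 -0.14  0.  ]
 [-0.   -0.   -1.  ]]
```

```bash
cat >> fit.py <<'E'
ex=[(0,-100,149,35),(0,100,85,440),(1,-100,539,36),(1,100,485,386)]
def res2(q):
    p=q[:4];M=P(p,np.radians(18));r=list(res(p))
    for i,y,u,v in ex:
        px=proj(C[i],M@[q[4],y,0]+p[:3])[0];o=np.array([330+u/2.5,v/2.5] if i==0 else [320+(u-400)/2.5,80+v/2.5]);r+=list(px-o)
    return np.array(r)
s=least_squares(res2,[590,-230,46,.08,-14],x_scale=[10,10,10,.1,10],loss="soft_l1");print("with ledge",s.x,"\n",res2(s.x)[-8:])
J=s.jac;print("sd",np.sqrt(np.diag(np.linalg.inv(J.T@J))))
np.save("easel.npy",s.x[:4])
S=arm.get_calibration("scene");T=arm.get_calibration("top")
p=s.x;M=P(p,np.radians(18))
for X in ([0,-70,105],[0,70,105],[34,-100,8],[34,100,8],[p[4],-100,0],[p[4],100,0]): print(X,proj(S,M@X+p[:3])[0],proj(T,M@X+p[:3])[0])
E
python3 fit.py | tail -12
```

```text
tool [ 653.37 -248.72  330.29] [[ 0.14 -0.99  0.  ]
 [-0.99 -0.14  0.  ]
 [-0.   -0.   -1.  ]]
with ledge [ 597.39 -241.32   43.14    0.04  -12.61] 
 [ 0.09 -0.06 -0.05  0.48  0.2  -0.3  -0.24  0.08]
sd [0.49 0.3  1.25 0.   0.87]
[0, -70, 105] [182.73 117.84] [465.84 205.66]
[0, 70, 105] [240.89 141.79] [397.18 207.82]
[34, -100, 8] [163.27 158.97] [463.19 182.13]
[34, 100, 8] [242.6  194.75] [375.13 184.95]
[np.float64(-12.61169771549176), -100, 0] [177.57 151.54] [460.93 201.6 ]
[np.float64(-12.61169771549176), 100, 0] [254.71 185.48] [374.6  204.31]
```

View pics/c2.png

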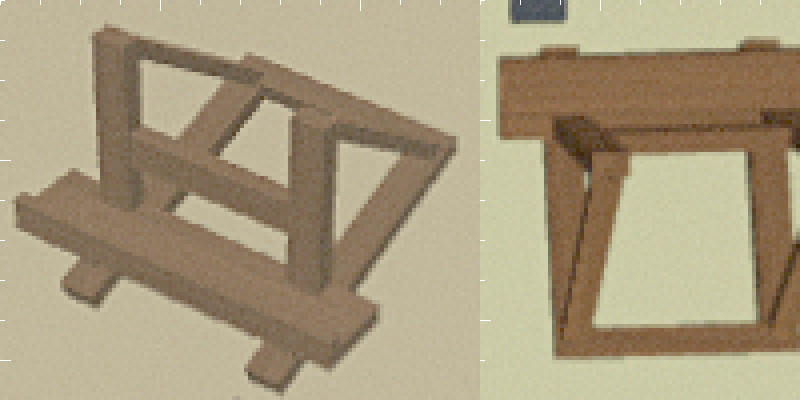

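```bash
cat > go.py <<'E'
import sys
from bench import arm
from h import *
np.set_printoptions(precision=4,suppress=True)
p=np.load("easel.npy");M=R.from_euler("ZY",[p[3],-np.radians(18)]).as_matrix()
if len(sys.argv)>4: p[2]=float(sys.argv[4])
c,y,z=map(float,sys.argv[1:4])
G=np.column_stack([-M[:,1],-M[:,0],-M[:,2]])
st=arm.read_state();Rt=R.from_quat(st["ee_rot"]).as_matrix()
t=p[:3]+M@[4+c,y,136.2+z]
print("easel",p,"target",t,"now in easel: c,y,z",M.T@(st["position"]-p[:3])-[4,0,136.2])
print("shift",Rt.T@(t-st["position"]),"rot",R.from_matrix(Rt.T@G).as_rotvec())
E
python3 go.py 9 0 90
```

```text
easel [ 597.3914 -241.3174   43.1383    0.0359] target [ 539.8926 -243.3848  262.2845] now in easel: c,y,z [137.6912  -9.4095 119.6935]
shift [-20.7413 111.7179  67.9748] rot [0.3136 0.016  0.0999]
```

Converted, 111.7 mm / 600 = 0.1862, 108 mm / 600 = 0.18, 0.3136 rad / 4 = 0.0784.

```bash
python3 jog.py '{"sx": [-0.0033,-0.01,-0.0167,-0.0233,-0.03,-0.0342,-0.0345,-0.0345,-0.0345,-0.0345],"sy": [0.0167,0.05,0.0833,0.125,0.1583,0.18,0.1862,0.1862,0.1862,0.1862],"sz": [0,0.0083,0.0333,0.0583,0.0917,0.11,0.1133,0.1133,0.1133,0.1133],"ax": [0.02,0.04,0.06,0.0784,0.0784,0.0784,0.0784,0.0784,0.0784,0.0784],"ay": [0.001,0.002,0.003,0.004,0.004,0.004,0.004,0.004,0.004,0.004],"az": [0.0063,0.0125,0.0188,0.025,0.025,0.025,0.025,0.025,0.025,0.025]}'; python3 go.py 9 0 12
```

```text
clock: 7.85
position: [541.0, -244.6, 262.9]
ee_rot: [0.71, -0.686, 0.109, -0.113]
contact_force: [-0.2, 0.2, -4.1]
gripper_width: 6.8
grasp_force: 59.6
easel [ 597.3914 -241.3174   43.1383    0.0359] target [ 563.9804 -242.5187  188.1021] now in easel: c,y,z [10.2009 -1.2812 90.3015]
shift [-1.3709  1.3073 78.2982] rot [-0.0013 -0.0012 -0.0008]
```

Converted, 75 mm / 600 = 0.125, 73 mm / 600 = 0.1217.

```bash
python3 jog.py '{"sx": [0,-0.0023,-0.0023,-0.0023,-0.0023,-0.0023,-0.0023,-0.0023],"sy": [0,0.0022,0.0022,0.0022,0.0022,0.0022,0.0022,0.0022],"sz": [0.0167,0.05,0.0833,0.1083,0.1217,0.125,0.125,0.125],"ax": [0,0,0,0,0,0,0,0],"ay": [0,0,0,0,0,0,0,0],"az": [0,0,0,0,0,0,0,0]}'; python3 go.py 9 0 0; python3 -c "
from bench import arm
s=arm.read_state();print(s['contact_force'],s['wrist_torque'])"
```

```text
clock: 8.65
position: [562.0, -242.7, 191.3]
ee_rot: [0.71, -0.686, 0.109, -0.113]
contact_force: [-0.5, -0.1, -5.2]
gripper_width: 6.8
grasp_force: 59.4
easel [ 597.3914 -241.3174   43.1383    0.0359] target [ 567.6862 -242.3855  176.6894] now in easel: c,y,z [ 8.1019 -0.1162 15.603 ]
shift [-0.1375 -0.8773 15.6041] rot [-0.0013 -0.0013 -0.0013]
[-0.5059815  -0.09701177 -5.24298022] [-0.00794157  1.04536733 -0.02690796]
```

Converted, 9 mm / 600 = 0.015, 8 mm / 600 = 0.0133.

```bash
python3 jog.py '{"sx": [0,0,0,0,0,0],"sy": [0,0,0,0,0,0],"sz": [0.0033,0.0067,0.01,0.0133,0.015,0.015],"ax": [0,0,0,0,0,0],"ay": [0,0,0,0,0,0],"az": [0,0,0,0,0,0]}'; python3 jog.py '{"sx": [0,0,0,0,0],"sy": [0,0,0,0,0],"sz": [0.0008,0.0017,0.0025,0.0033,0.0033],"ax": [0,0,0,0,0],"ay": [0,0,0,0,0],"az": [0,0,0,0,0]}'
```

```text
clock: 9.25
position: [564.3, -242.4, 181.5]
ee_rot: [0.71, -0.686, 0.108, -0.112]
contact_force: [0.2, 0.4, -3.5]
gripper_width: 7.0
grasp_force: 59.5
clock: 9.75
position: [564.9, -242.4, 179.8]
ee_rot: [0.71, -0.686, 0.109, -0.112]
contact_force: [0.3, -0.7, -4.9]
gripper_width: 6.8
grasp_force: 59.5
```

Converted, 1 mm / 600 = 0.0017, 0.5 mm / 600 = 0.0008.

```bash
for i in 1 2 3; do python3 jog.py '{"sx": [0,0,0],"sy": [0,0,0],"sz": [0.0008,0.0017,0.0017],"ax": [0,0,0],"ay": [0,0,0],"az": [0,0,0]}' | grep -E 'pos|force'; done
```

```text
position: [565.2, -242.4, 178.8]
contact_force: [0.1, -0.1, -4.5]
grasp_force: 59.5
position: [565.6, -242.5, 178.3]
contact_force: [-0.9, 0.2, -2.1]
grasp_force: 60.0
position: [565.8, -242.5, 178.4]
contact_force: [-4.2, 1.0, 4.5]
grasp_force: 61.1
```

Converted, 5 mm / 600 = 0.0083, 4 mm / 600 = 0.0067.

```bash
python3 jog.py '{"sx": [0,0,0,0,0,0],"sy": [0,0.0017,0.0042,0.0067,0.0083,0.0083],"sz": [-0.0017,-0.0017,-0.0017,-0.0017,-0.0017,-0.0017],"ax": [0,0,0,0,0,0],"ay": [0,0,0,0,0,0],"az": [0,0,0,0,0,0]}'| grep -E 'pos|force'; for i in 1 2; do python3 jog.py '{"sx": [0,0,0],"sy": [0.0008,0.0017,0.0017],"sz": [0,0,0],"ax": [0,0,0],"ay": [0,0,0],"az": [0,0,0]}' | grep -E 'pos|force';done; python3 go.py 0 0 0 44.9
```

```text
position: [561.6, -242.7, 177.0]
contact_force: [0.8, 0.9, 1.7]
grasp_force: 60.2
position: [560.4, -242.7, 176.6]
contact_force: [1.0, -0.9, 1.9]
grasp_force: 60.3
position: [560.0, -242.7, 176.5]
contact_force: [3.4, 0.5, 2.4]
grasp_force: 60.1
easel [ 597.3914 -241.3174   44.9       0.0359] target [ 559.1322 -242.693   175.67  ] now in easel: c,y,z [ 1.0736 -0.0877  0.5369]
shift [-0.0876  1.075   0.5342] rot [-0.0024 -0.0015 -0.0009]
```

Converted, 0.7 mm / 600 = 0.0012, 0.4 mm / 600 = 0.0007.

```bash
for i in 1 2; do python3 jog.py '{"sx": [0,0,0],"sy": [0.0007,0.0012,0.0012],"sz": [0,0,0],"ax": [0,0,0],"ay": [0,0,0],"az": [0,0,0]}' ; python3 -c "
from bench import arm
from h import *
s=arm.read_state();r=R.from_quat(s['ee_rot']).inv();print('tool F',r.apply(s['contact_force']),'T',r.apply(s['wrist_torque']))"|tail -1;done; python3 go.py 0 0 0 44.9
```

```text
clock: 12.15
position: [560.0, -242.8, 176.5]
ee_rot: [0.71, -0.686, 0.11, -0.113]
contact_force: [6.3, -0.2, 1.9]
gripper_width: 6.6
grasp_force: 60.1
tool F [ 0.38698627 -6.52482274  0.16407629] T [ 1.37032897 -0.20568924 -0.05472479]
clock: 12.45
position: [559.9, -242.8, 176.5]
ee_rot: [0.71, -0.686, 0.111, -0.114]
contact_force: [7.6, 0.5, 0.8]
gripper_width: 7.3
grasp_force: 59.9
tool F [-0.18660235 -7.51001919  1.65517893] T [ 1.68163521 -0.2182453  -0.00738843]
easel [ 597.3914 -241.3174   44.9       0.0359] target [ 559.1322 -242.693   175.67  ] now in easel: c,y,z [ 1.0029 -0.1022  0.525 ]
shift [-0.1027  1.0056  0.5198] rot [-0.005  -0.002  -0.0006]
```

Converted, -1.2 mm / 600 = -0.002, -0.8 mm / 600 = -0.0013.

```bash
python3 jog.py '{"sx": [0,0,0],"sy": [-0.0013,-0.002,-0.002],"sz": [0,0,0],"ax": [0,0,0],"ay": [0,0,0],"az": [0,0,0]}'|grep -E 'pos|force'; python3 jog.py '{"sx": [0,0,0,0,0,0],"sy": [0,0,0,0,0,0],"sz": [0,0,0,0,0,0],"ax": [0,0,0,0,0,0],"ay": [0,0,0,0,0,0],"az": [0,0,0,0,0,0]}' 24; python3 snap.py r1
python3 - <<'E'
import cv2,numpy as np
from bench import arm
s=arm.get_image("scene");t=arm.get_image("top")
f=lambda c,W,H:cv2.resize((255*(c/255.)**.6).astype(np.uint8),(W,H),interpolation=3)
w=cv2.imread("pics/r1.png")
cv2.imwrite("pics/f1.png",np.vstack([np.hstack([f(s[80:220,140:300],400,350),f(t[150:290,360:520],400,350)]),np.hstack([f(w,400,250)]*2)]))
E
```

```text
position: [560.0, -242.8, 176.5]
contact_force: [5.7, 0.4, 2.0]
grasp_force: 60.2
clock: 13.35
position: [558.4, -242.6, 175.5]
ee_rot: [0.71, -0.686, 0.108, -0.112]
contact_force: [0.4, -0.2, 0.3]
gripper_width: 23.7
grasp_force: 0.0
[ 558.50870698 -242.63482504  175.62134314]
```

Converted, -150 mm / 600 = -0.25, -140 mm / 600 = -0.2333.

```bash
python3 jog.py '{"sx": [0,0,0,0,0,0,0,0,0],"sy": [0,0,0,0,0,0,0,0,0],"sz": [-0.0083,-0.0333,-0.075,-0.1333,-0.1917,-0.2333,-0.25,-0.25,-0.25],"ax": [0,0,0,0,0,0,0,0,0],"ay": [0,0,0,0,0,0,0,0,0],"az": [0,0,0,0,0,0,0,0,0]}'; python3 snap.py r2
python3 - <<'E'
import cv2,numpy as np
from bench import arm
s=arm.get_image("scene");t=arm.get_image("top")
cv2.imwrite("pics/s1.png",s)
f=lambda c,W,H:cv2.resize((255*(c/255.)**.6).astype(np.uint8),(W,H),interpolation=3)
w=cv2.imread("pics/r2.png")
cv2.imwrite("pics/f2.png",np.vstack([np.hstack([f(s[80:220,140:300],400,350),f(t[150:290,360:520],400,350)]),np.hstack([f(w,400,250),f(s,400,250)])]))
E
```

```text
clock: 14.4
position: [512.0, -243.9, 316.9]
ee_rot: [0.71, -0.687, 0.108, -0.112]
contact_force: [-0.2, -0.0, -0.3]
gripper_width: 24.1
grasp_force: 0.0
[ 511.98403168 -243.84708694  316.36578347]
```

View pics/f2.png

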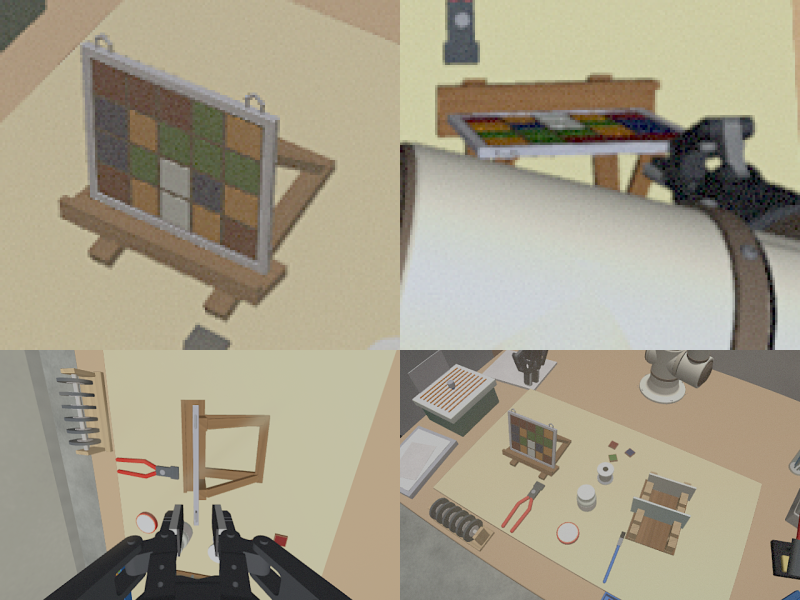

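The panel stands on the ledge, loops up, and the blanks and bystanders are unmoved. I'll check its corners in the scene view against the model, then hand in if they agree.

Run:
```python
from bench import arm
from h import *
p=np.load("easel.npy");p[2]=45;M=R.from_euler("ZY",[p[3],-np.radians(18)]).as_matrix();S=arm.get_calibration("scene")
o=np.array([[173.6,96.8],[250.8,128],[176.8,160],[248,188.8]])
pr=proj(S,[M@np.array(X)+p[:3] for X in ([8,-90,150],[8,90,150],[8,-90,0],[8,90,0])])
print(o-pr)
for tilt in (0,-2,2,-4): # observed vs tilt/offset fit
    pass
d=(o-pr);ok=np.abs(d).max()<3;print(ok)
if ok: print(arm.job_done())
```

```text
[[2.76248793 0.73665321]
 [2.43159112 1.1042436 ]
 [1.88585646 2.82726927]
 [2.8578632  0.34851111]]
True
the job is handed in; nothing more can be done
None
```

The stained-glass panel is standing on the easel: loops up, bottom edge behind the lip, near the middle and leaning on both uprights. Nothing else was moved, and the job was handed in at about 14.5 s of the 45 s allowed.

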